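# Click a battery pack into its charging cradle

### The arm

A 6-joint arm with a two-finger parallel gripper is mounted at the origin on a cart in front of the work surface, level with it; the furniture and walls round the work are solid. World frame = base frame: x ahead of the robot, y to its left, z up, the work surface at z = 0. Lengths are in mm, angles in rad, forces in N, time in s.
With the tool pointing down it reaches from about 275 to 850 mm from the base axis. Payload 5.2 kg.
Tool frame: the origin (TCP) lies at the very end of the fingers, on their centre line; the grasp point (between the pads) lies 19 mm behind it; z points along the fingers, y is the direction in which the jaws open and shut (so a half turn about z gives the same grasp; the last joint's range is limited). The gripper opens to 85 mm and grips with 20 to 120 N. Pads are 22 mm wide; open, the fingers measure 114 mm over their backs; the gripper's body (76 mm by 85 mm) begins 54 mm behind the grasp point. The pads swing forward as they close: fully open they stand 13 mm farther back than shut.
Start: joints at [-1.412, 0.259, 1.535, -0, 1.348, -0.203], TCP at [194.698, -514.391, 231.31] pointing down, gripper open.
Joint ranges: [-3.14, 3.14], [-0.91, 2.08], [0.19, 2.58], [-1.22, 4.36], [0.22, 2.71], [-3.12, 3.12]. Speed limits (rad/s): [2.57, 2.57, 3.14, 3.14, 3.14, 3.14].

### API

Orientations are given as a unit quaternion [w, x, y, z].
In Python, from rig import arm, solver, viewer, order, models, current_time, current_joint_positions, current_joint_velocities, current_effort, current_eef_pos, current_tcp_rot, current_wrist_force, current_wrist_torque, current_width gives the robot as it stands. Calls block until the motion is done:
- arm.move_to(position, orientation): joint-space move of the TCP to a pose.
- arm.servo_line(position, v=150, ori=None, max_force=None): straight line of the TCP; ori=None keeps the orientation; v is the mean speed in mm/s. With max_force (N) it stops when the force on the tool has changed by that much, and returns True; else False.
- arm.goto_joints(angles): joint-space move.
- arm.gripper_open() and arm.gripper_close(newtons=None): open the fingers fully, or close them until they stop; newtons is the grip in N (None keeps the last).
- arm.dwell(seconds).
- solver.inverse_kinematics(position, orientation): joint angles nearest the present ones, or None.
- viewer.camera(name): name is "side" or "top"; returns a dict with "pixels" (420x560x3 uint8, red, green, blue), "intrinsics" (3x3 intrinsics, pixels), "k1" (the pictures are not rectified: a ray, as slopes to the right and down, at radius r is drawn at 1 + k1 r^2 times it, then the intrinsics apply), "R" (3x3) and "t" (3): a world point X has camera coordinates R X + t. Camera axes: x right, y down, z forward; pixel columns grow to the right and rows downward; lengths in mm; the calibration is good to about 2 mm. A picture is of the moment at which its call begins. There is no depth.
A pose or a line that the arm cannot do raises arm.Unreachable and nothing moves.
- order.close_job(): hands the job in, once; it reports no verdict.
Trained networks look in the newest picture that a camera, given by its name, has taken for a name from the list of things; names that differ only in an ending like _2 or _b are one class to them, and where a whole thing is asked for, a point or a joint stands for the part that bears it (a point fixed in the world has none). Each returns a list of dicts, best first, with "conf" (0 to 1); they miss things now and then, are a little off and sometimes report something else, mostly with a low value. They report only what shows in the picture. A call takes as long as a camera call. They do not tell look-alikes from the thing itself.
- models.search_frame(target, camera): "location" ([x, y, z] in mm, in world coordinates, good to about 4 mm: the middle of the surface that is visible of it).
- models.mark_of(target, camera): "location" ([x, y, z] in mm, in world coordinates, good to about 4 mm: a listed point, or the origin of a listed thing).
Readings, each from a call of its own:
- current_time(): time.
- current_joint_positions(): joint angles.
- current_joint_velocities(): joint speeds.
- current_effort(): joint torques, N m.
- current_eef_pos(): TCP position.
- current_tcp_rot(): TCP orientation.
- current_wrist_force(): force on the tool from outside, world axes, zero at the start.
- current_wrist_torque(): the same for the moment, N m.
- current_width(): finger opening in mm.
Only numpy, scipy, OpenCV 4.12 (cv2) and the standard library are available. Lean on these libraries where they do the work, as an engineer would, in place of code of your own. Each camera call takes 0.05 s, during which the arm holds its last target.

### The job

Put the thicker of the two battery packs on charge: take it out of the storage tray, set it down flat in the open charging cradle, then press it down until the cradle snaps through and its two clips close over the ends of the pack. Do not go on forcing it after the click, and leave the slim pack in the tray. The tray lets you take the pack only by its ends and the cradle only by its long sides, so lay it on the bench in between and take it again.

Things in the scene. Friction and masses are not known exactly. Their poses are not given: they have to be found in the camera images.
- pack: Thick battery pack to be charged: grey plastic block 52 x 32 x 20 mm (own x, y, z), about 90 g, five short black ribs across the middle of its top, brass contacts on both ends. Same either way round. Origin: centre of the underside; x along its length. It starts flat in one of the tray's two lanes (either one).
- pack_top (a point): Centre of the top face of the thick pack, 20 mm above its origin: the place to press.
- slim_pack: The slim battery pack that stays in the tray: same grey plastic and 52 x 32 mm outline but only 12 mm thick, with one black disc instead of ribs on its top. Origin: centre of its underside; x along its length. It lies in the other lane.
- tray: Aluminium storage tray, fixed: 58 (x) x 100 mm (y), floor 4 mm thick, three 8 mm walls along x, rising to 24 mm above the bench. Between them two lanes along x, 38 mm wide, centred at y = +23 and -23 mm, open at both ends. The thick pack is flush with the walls: grip it by its two ends (52 mm apart), a finger beyond each open end. Origin: underside centre, on the bench.
- cradle: Charging cradle, fixed: white base 120 (x) x 54 (y) x 10 mm, black platform in the middle, a steel clip pivoted at each end (x = +-34 mm). Open clips lean outward, tops 43 mm above the bench, 12 mm clear of a pack's ends: the pack goes in from straight above, held by its long sides (32 mm apart), its length along the cradle's x, either way round. Origin: underside centre, on the bench.
- seat (a point): Centre of the platform's top face, where the pack's underside centre belongs; moves with it: 24 mm above the bench when open, 16 mm latched. Axes as the cradle's. Lips 5 mm high at the ends and four corners leave the pack 2 mm of play each way; the middle 36 mm of both long sides has no lips: fingers may reach down there to 12 mm above the bench.
- platform (a joint): How far the platform is pressed down, m: 0 open, 0.008 latched (hard stop). Snap-through: resistance rises to about 8 N at 2 mm, falls to nothing between 4 and 5 mm; beyond, it pulls itself down to 8 mm and stays (over 9 N to lift it again). Let go before 4 mm, it springs back up. The clips swing in with it and pass over the pack's ends near the bottom.
There are look-alikes about, which are no part of the job. Leave any red look-alike of the pack alone. What is shaped like the tray but brown or orange is not meant.

How it is judged (in metres and radians):
On the way, in this order (a step that is already met when the one before it is completed fails the run):
1. the thick pack has been taken out of the tray (horizontal distance between pack and tray above 0.07 m), for 0.1 s.
2. the thick pack sits flat in the cradle while the cradle is still open (horizontal distance between pack and seat below 0.006 m and angle between the x axis of pack and the x axis of seat, either way round below 0.15 rad and z of pack in the frame of seat between -0.003 and 0.003 m and value of joint platform below 0.003 m), for 0.05 s.
3. the platform has snapped down with the pack on it (horizontal distance between pack and seat below 0.006 m and angle between the x axis of pack and the x axis of seat, either way round below 0.15 rad and z of pack in the frame of seat between -0.003 and 0.003 m and value of joint platform above 0.007 m), for 0.2 s.
At the end, for the whole second after the job is handed in: The thick pack lies at rest on the cradle's platform (centre within 6 mm, within 0.15 rad and 3 mm of height), the platform is latched (more than 7 mm down), and the slim pack is within 20 mm of where it lay in the tray (all of step 3 and linear speed of pack below 0.02 m/s and distance of slim_pack from where it was at the start of the episode below 0.02 m); the robot touches nothing.
It fails at once if the slim pack was taken or knocked out of its lane (moved more than 20 mm) (distance of slim_pack from where it was at the start of the episode above 0.02 m).
It fails at once if the cradle was forced: the pack was pressed on the platform with more than 60 N (contact force between pack and platform above 60 N).
It also fails if it takes over 54 s, if anything falls off the work surface, if the arm or the gripper's body presses on something with over 40 N, if the wrist force passes 120 N, or if a joint passes its speed limit or range.

## Working session

There is one attempt and no reset: what is moved stays moved. The work goes in short steps, each a Python script; the robot and the scene stay as the last script left them, time stands still between calls to the robot, and variables do not carry over. Pictures are saved under pics/ and viewed, and the job is handed in when it is done.

```bash
ls; mkdir -p pics; python3 - <<'E'
from rig import *
import cv2,numpy as np
for n in ["top","side"]:
    d=viewer.camera(n)
    cv2.imwrite(f"pics/{n}0.png",d["pixels"][:,:,::-1])
    print(n,d["intrinsics"],d["k1"],d["R"],d["t"])
    for t in ["pack","slim_pack","tray","cradle","seat"]:
        print(t,[(np.round(x["location"]),round(x["conf"],2)) for x in models.mark_of(t,n)])
print(current_time())
E
```

```text
pics
top [[538.41204317   0.         261.90728042]
 [  0.         538.41204317 206.21146797]
 [  0.           0.           1.        ]] 0.05439108578307163 [[ 0.01920469 -0.99975257  0.01122364]
 [-0.99286675 -0.02039121 -0.11747259]
 [ 0.11767239 -0.00888755 -0.9930127 ]] [ -39.71906737  481.87274571 1097.14650282]
pack [(array([533., 131.,  -4.]), 0.97), (array([397., 171.,  -2.]), 0.87), (array([493., 256.,  -2.]), 0.72), (array([539.,  87.,   8.]), 0.71)]
slim_pack [(array([541.,  86.,   7.]), 0.67)]
tray [(array([ 543., -116.,    0.]), 0.96), (array([ 361., -145.,    3.]), 0.71), (array([530., 111.,  -1.]), 0.61)]
cradle [(array([ 498., -271.,    1.]), 0.72)]
seat [(array([ 499., -270.,   24.]), 0.97)]
side [[491.16505669   0.         284.41089403]
 [  0.         491.16505669 211.91048783]
 [  0.           0.           1.        ]] -0.05060382608841286 [[-0.97355544 -0.22843202  0.0029361 ]
 [-0.14269292  0.5980064  -0.78868693]
 [ 0.17840555 -0.76824941 -0.61478801]] [ 469.21449109  122.2116494  1159.18169475]
pack [(array([495., 259.,   2.]), 0.67), (array([399., 173.,   0.]), 0.65), (array([534., 130.,   7.]), 0.54), (array([ 508., -272.,   23.]), 0.4)]
slim_pack [(array([538.,  87.,   2.]), 0.53)]
tray [(array([ 546., -117.,   -1.]), 0.83), (array([ 366., -148.,   -2.]), 0.83), (array([535., 110.,   0.]), 0.7)]
cradle [(array([ 500., -268.,    1.]), 0.66)]
seat [(array([ 504., -269.,   25.]), 0.73)]
0.6
```

View pics/top0.png

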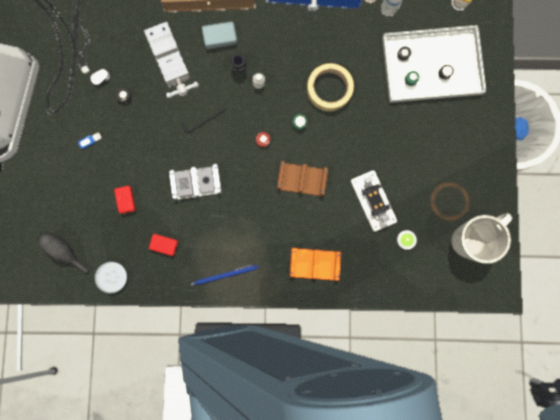

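View pics/side0.png

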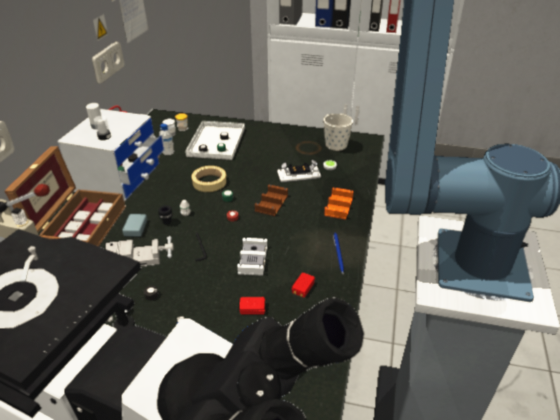

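```bash
python3 - <<'E'
import cv2
a=cv2.imread("pics/top0.png")
c=cv2.resize(a[130:250,130:290],None,fx=5,fy=5,interpolation=cv2.INTER_CUBIC);cv2.imwrite("pics/crop_tray.png",c)
c=cv2.resize(a[150:270,310:470],None,fx=5,fy=5,interpolation=cv2.INTER_CUBIC);cv2.imwrite("pics/crop_cradle.png",c)
E
```

```text
(no output)
```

View pics/crop_tray.png

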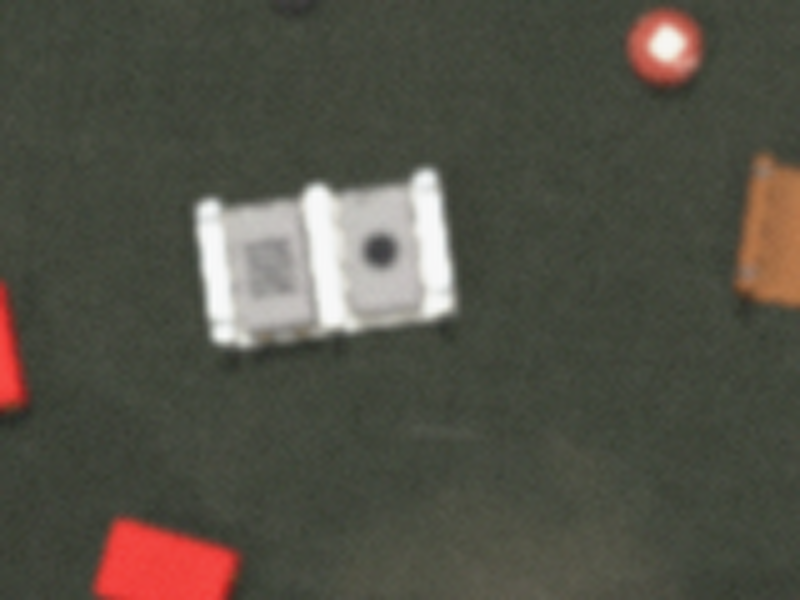

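View pics/crop_cradle.png

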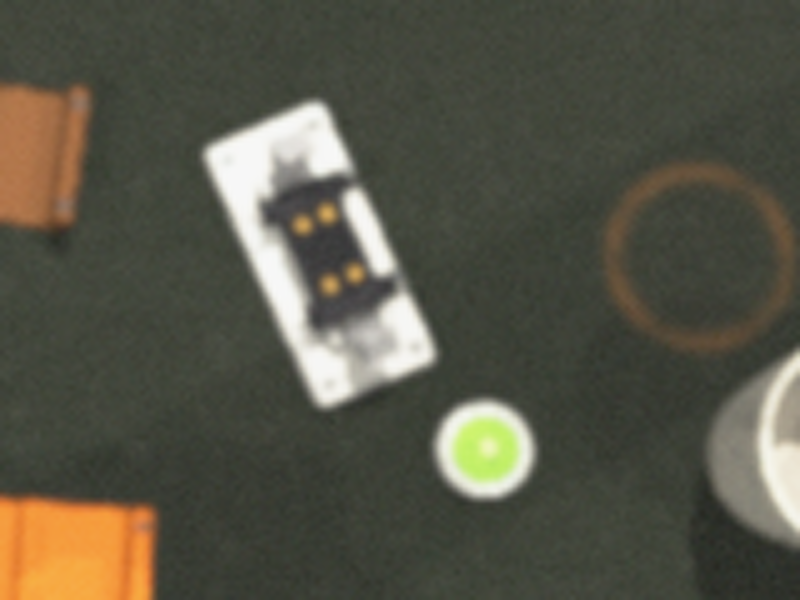

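Candidates for the thick pack in the top view:
- Grey pack with ribs in the aluminium tray at (183,183).
- Grey pack with a disc at (205,180), which is the slim one.
- Red blocks at (124,200) and (163,245), which are decoys.
- Brown tray at (303,180) and orange tray at (316,264), also decoys.

The close crop shows the ribs on the left-lane pack, so I take that one. The cradle is at (374,201).

```bash
cat > h.py <<'E'
from rig import *
import numpy as np, cv2
from scipy.spatial.transform import Rotation as Ro
def unproj(d,px,z):
    K=d["intrinsics"];k=d["k1"];R=np.array(d["R"]);t=np.array(d["t"])
    p=np.atleast_2d(np.array(px,float))
    m=np.c_[(p[:,0]-K[0][2])/K[0][0],(p[:,1]-K[1][2])/K[1][1]]
    rd=np.linalg.norm(m,axis=1,keepdims=True); r=rd.copy()
    for _ in range(20): r=rd/(1+k*r*r)
    u=m*(r/np.maximum(rd,1e-12))
    ray=np.c_[u,np.ones(len(u))]@R; C=-R.T@t
    s=(z-C[2])/ray[:,2]
    return C+ray*s[:,None]
def proj(d,X):
    K=d["intrinsics"];k=d["k1"]
    c=np.atleast_2d(X)@np.array(d["R"]).T+np.array(d["t"]); u=c[:,:2]/c[:,2:]
    u=u*(1+k*(u**2).sum(1,keepdims=True))
    return u@np.array(K)[:2,:2].T+np.array(K)[:2,2]
def down(a):
    """tool down, tool y axis (jaw) along world heading a"""
    y=np.array([np.cos(a),np.sin(a),0]);z=np.array([0,0,-1.]);x=np.cross(y,z)
    q=Ro.from_matrix(np.c_[x,y,z]).as_quat();return [q[3],q[0],q[1],q[2]]
def save(d,name,c=None,f=1):
    a=d["pixels"][:,:,::-1]
    if c: a=a[c[1]:c[3],c[0]:c[2]]
    cv2.imwrite(f"pics/{name}.png",cv2.resize(np.ascontiguousarray(a),None,fx=f,fy=f,interpolation=cv2.INTER_CUBIC))
E
python3 - <<'E'
from h import *
d=viewer.camera("top"); s=viewer.camera("side")
g=cv2.cvtColor(d["pixels"],cv2.COLOR_RGB2HSV)
def rect(box,vmin,z,name):
    x0,y0,x1,y1=box
    m=((g[y0:y1,x0:x1,2]>vmin)&(g[y0:y1,x0:x1,1]<60)).astype(np.uint8)
    m=cv2.morphologyEx(m,cv2.MORPH_CLOSE,np.ones((9,9)))
    c=max(cv2.findContours(m,0,2)[0],key=cv2.contourArea)
    b=cv2.boxPoints(cv2.minAreaRect(c))+[x0,y0]
    w=unproj(d,b,z); c=w.mean(0); e=np.diff(w,axis=0)
    print(name,b.round(1).tolist(),c.round(1),[(round(np.linalg.norm(v),1),round(np.arctan2(v[1],v[0]),3)) for v in e[:,:2]])
rect((345,160,402,240),120,10,"cradle base")
rect((160,155,230,210),110,24,"tray")
def cl(pts,o,z,n):
    w=unproj(d,np.array(pts)/5+o-0.4,z);print(n,w.round(1).tolist(),w.mean(0).round(1))
cl([(222,208),(303,200),(315,325),(235,335)],[130,130],24,"pack top")
cl([(245,242),(289,238),(295,295),(252,299)],[130,130],24,"ribs")
cl([(303,225),(327,214),(355,273),(331,285)],[310,150],24,"seat contacts")
cl([(205,150),(322,100),(437,355),(320,410)],[310,150],10,"base corners")
for p in [(250,200),(375,275),(345,140),(225,275),(407,240),(250,235)]: print(p,unproj(d,p,0).round(0))
save(s,"side_tray",(220,220,300,300),7);save(s,"side_cradle",(260,130,340,210),7)
E
```

```text
cradle base [[348.9, 179.3], [373.9, 168.1], [398.9, 223.7], [374.0, 234.9]] [ 500.2 -268.2   10. ] [(np.float64(59.1), np.float64(-1.126)), (np.float64(129.5), np.float64(-2.726)), (np.float64(58.4), np.float64(2.011))]
tray [[167.5, 169.5], [217.3, 162.4], [221.7, 193.0], [171.9, 200.2]] [533.2 112.4  24. ] [(np.float64(105.9), np.float64(-1.404)), (np.float64(66.2), np.float64(-2.974)), (np.float64(105.2), np.float64(1.736))]
pack top [[553.6, 156.6, 24.0], [557.8, 122.7, 24.0], [504.7, 115.8, 24.0], [499.7, 149.1, 24.0]] [529. 136.  24.]
ribs [[539.3, 146.4, 24.0], [541.4, 128.0, 24.0], [517.2, 124.6, 24.0], [515.1, 142.6, 24.0]] [528.3 135.4  24. ]
seat contacts [[512.4, -257.6, 24.0], [517.3, -267.7, 24.0], [492.5, -279.3, 24.0], [487.2, -269.3, 24.0]] [ 502.3 -268.5   24. ]
base corners [[546.0, -218.9, 10.0], [568.7, -268.9, 10.0], [460.0, -316.9, 10.0], [435.6, -267.4, 10.0]] [ 502.6 -268.    10. ]
(250, 200) [[499.  -5.   0.]]
(375, 275) [[ 345. -272.    0.]]
(345, 140) [[ 635. -208.    0.]]
(225, 275) [[338.  45.   0.]]
(407, 240) [[ 420. -340.    0.]]
(250, 235) [[424.  -6.   0.]]
```

View pics/side_tray.png

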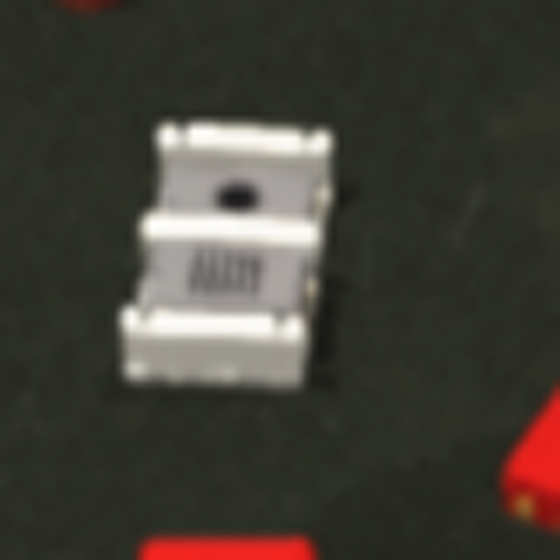

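View pics/side_cradle.png

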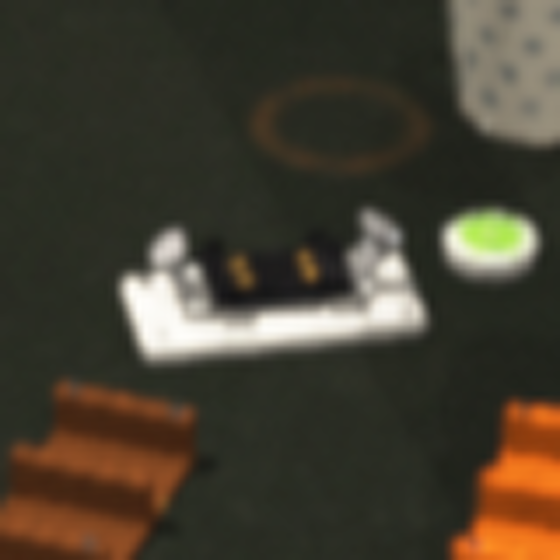

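```bash
python3 - <<'E'
from h import *
s=viewer.camera("side")
print("ribs side",unproj(s,[(252.0,258.2)],24).round(1),"seat side",unproj(s,[(298.5,167.6)],24).round(1))
for n,p,a in [("tray",(528.5,135.5,150),.15),("lay",(342,-288,150),.42),("regrasp",(342,-288,150),.42+np.pi/2),("cradle",(502,-268,150),.42+np.pi/2)]:
    for k in (0,1,-1):
        q=solver.inverse_kinematics(list(p),down(a+k*np.pi)); print(n,k,None if q is None else np.round(q,2))
E
```

```text
ribs side [[528.  132.6  24. ]] seat side [[ 503.  -270.3   24. ]]
tray 0 [ 0.05  0.32  1.66 -0.    1.16 -0.1 ]
tray 1 [ 0.05  0.32  1.66 -0.    1.16  3.04]
tray -1 [ 0.05  0.32  1.66 -0.    1.16  3.04]
lay 0 [-0.95  0.15  1.89 -0.    1.1  -1.37]
lay 1 [-0.95  0.15  1.89 -0.    1.1   1.77]
lay -1 [-0.95  0.15  1.89 -0.    1.1   1.77]
regrasp 0 [-0.95  0.15  1.89 -0.    1.1  -2.94]
regrasp 1 [-0.95  0.15  1.89 -0.    1.1   0.2 ]
regrasp -1 [-0.95  0.15  1.89 -0.    1.1   0.2 ]
cradle 0 [-0.69  0.36  1.6  -0.    1.18 -2.68]
cradle 1 [-0.69  0.36  1.6  -0.    1.18  0.46]
cradle -1 [-0.69  0.36  1.6  -0.    1.18  0.46]
```

```bash
python3 - <<'E'
from h import *
P=[528.3,134.5]
arm.move_to([*P,140],down(.15))
print(arm.servo_line([*P,6],v=120,max_force=15), current_eef_pos(), current_time())
arm.gripper_close(40); print("w",current_width())
save(viewer.camera("side"),"grip",(200,200,320,300),6)
print(arm.servo_line([*P,150],v=120)); print("w",current_width(),current_time(),current_wrist_force())
s=viewer.camera("side");save(s,"lift")
E
```

```text
False [528.91809727 134.51629853   6.67311971] 4.6167
w 51.076944144160215
False
w 51.228538618590456 6.4333 [0.66402015 1.08295401 0.13904065]
```

View pics/lift.png

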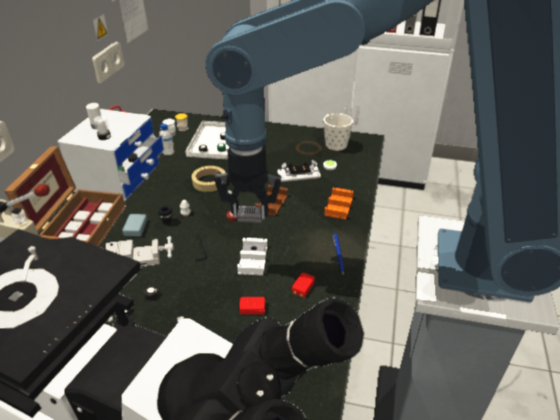

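The thick pack hangs ribbed side up in the jaws at (248,212), and the slim pack stays in the tray near (252,250). Next I lay the pack down on the bench.

```bash
python3 - <<'E'
from h import *
L=[342,-288]
arm.move_to([*L,120],down(.42)); print("w",current_width())
arm.servo_line([*L,20],v=120)
print(arm.servo_line([*L,2.2],v=30,max_force=6), current_eef_pos(),current_time())
arm.gripper_open(); e=current_eef_pos()
arm.servo_line([*L,110],v=150)
# step aside to see
arm.move_to([250,-430,200],down(.42-np.pi/2))
for n in ("top","side"):
    d=viewer.camera(n); save(d,n+"_lay"); print(proj(d,[[e[0],e[1],20],[502,-268.5,24]]).round(1).tolist())
print(e,current_time())
E
```

```text
w 51.010671494299764
True [ 341.81080967 -287.78340059    2.77004831] 9.7333
[[384.6, 276.8], [375.4, 199.6]]
[[353.9, 172.7], [298.7, 168.0]]
[ 341.48501286 -287.29796756    2.35530643] 12.2917
```

View pics/top_lay.png

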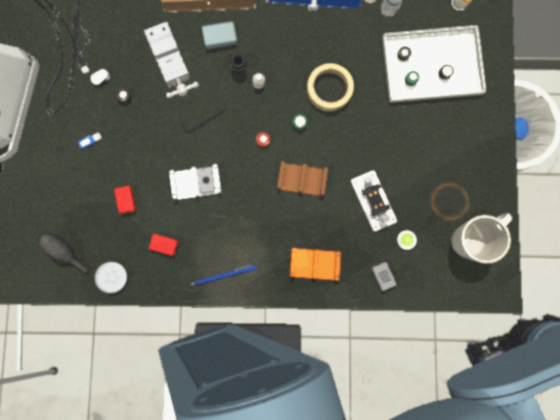

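View pics/side_lay.png

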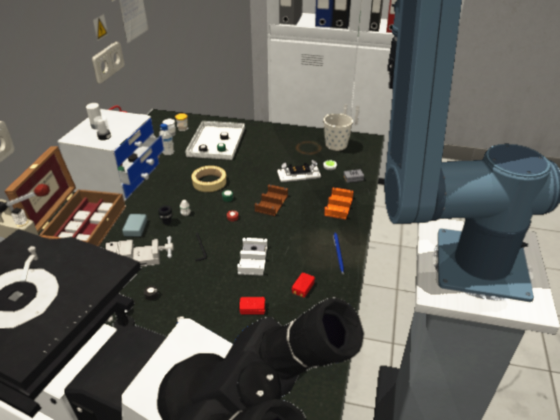

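The pack lies on the bench at top (384,277) and side (354,175), and the tray now holds only the slim pack. I zoom in to measure the offset from pack to cradle.

```bash
python3 - <<'E'
from h import *
a=cv2.imread("pics/top_lay.png"); b=cv2.imread("pics/side_lay.png")
def cr(im,x,y,n,w=32,h=24,f=12): 
    cv2.imwrite(f"pics/{n}.png",cv2.resize(im[y-h:y+h,x-w:x+w],None,fx=f,fy=f,interpolation=cv2.INTER_CUBIC))
cr(a,384,277,"zt_pack");cr(a,374,200,"zt_cr",w=32,h=36,f=8);cr(b,354,175,"zs_pack");cr(b,299,168,"zs_cr")
E
```

```text
(no output)
```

View pics/zt_pack.png

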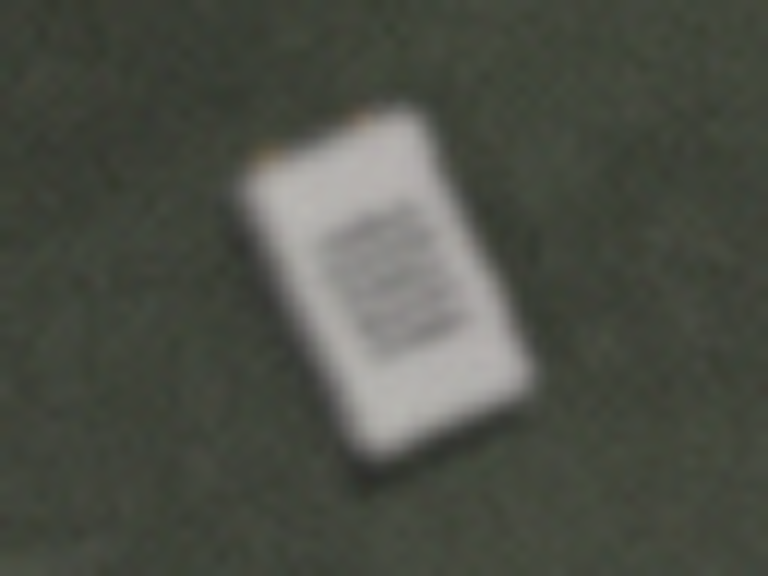

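View pics/zt_cr.png

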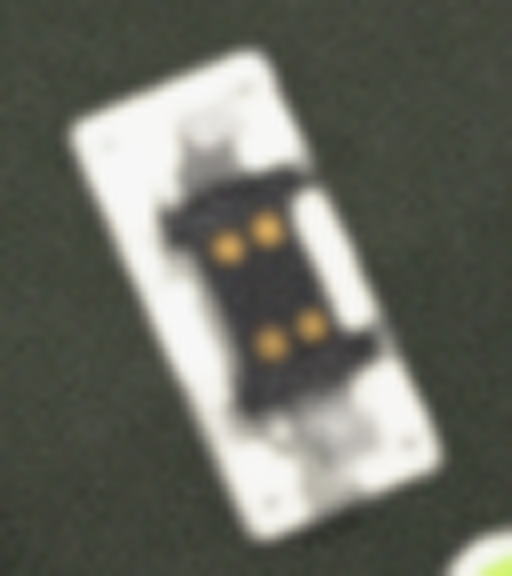

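View pics/zs_pack.png

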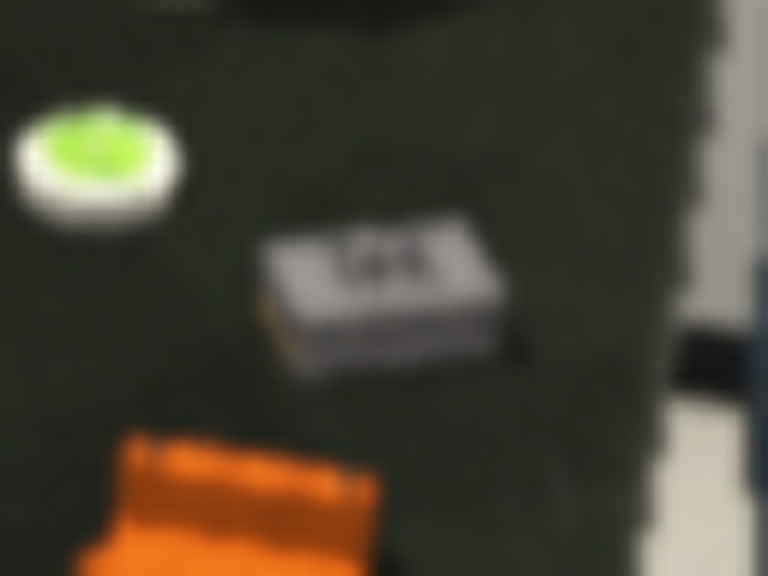

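View pics/zs_cr.png

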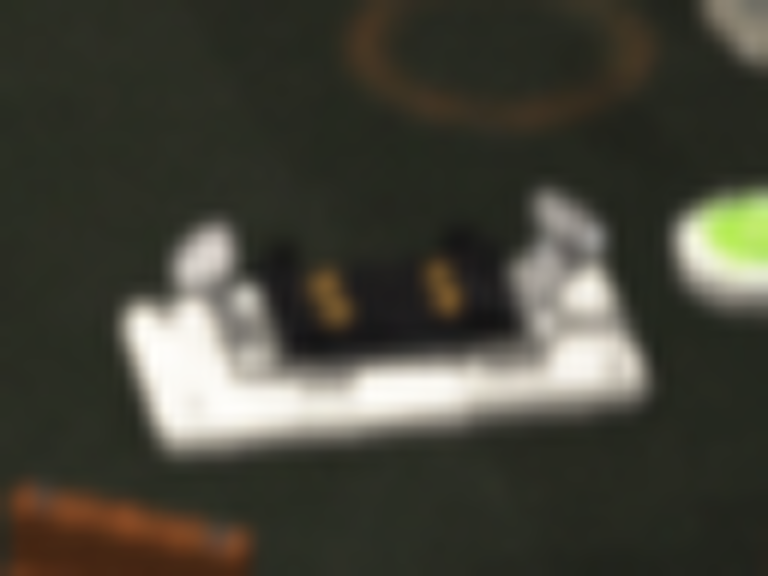

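```bash
python3 - <<'E'
from h import *
T=viewer.camera("top");S=viewer.camera("side")
def c(d,pts,x0,y0,f,z,n):
    w=unproj(d,np.array(pts,float)/f+[x0,y0]-(0.5-0.5/f),z)
    a=w[0]-w[3]; b=w[1]-w[2]
    print(n,w.mean(0).round(1), "yaw",[round(float(np.arctan2(v[1],v[0])),3) for v in (a,b)],"len",np.linalg.norm(a).round(1))
c(T,[(318,238),(413,203),(470,328),(380,360)],352,253,12,20,"T ribs")
c(T,[(245,180),(410,105),(535,385),(372,460)],352,253,12,20,"T pack")
c(T,[(228,247),(267,230),(312,325),(272,344)],342,164,8,24,"T contacts")
c(T,[(70,130),(260,48),(443,462),(258,545)],342,164,8,10,"T base")
c(S,[(262,243),(300,322),(505,295),(462,220)],322,151,12,20,"S pack")
c(S,[(322,278),(338,318),(450,305),(437,270)],267,144,12,24,"S contacts")
print(current_eef_pos())
E
```

```text
T ribs [ 343. -287.   20.] yaw [0.47, 0.424] len 23.1
T pack [ 343.  -286.2   20. ] yaw [0.425, 0.415] len 52.0
T contacts [ 502.5 -268.2   24. ] yaw [0.421, 0.437] len 27.9
T base [ 502. -268.   10.] yaw [0.423, 0.409] len 120.7
S pack [ 342.8 -285.5   20. ] yaw [0.439, 0.462] len 51.3
S contacts [ 501.8 -268.8   24. ] yaw [0.363, 0.444] len 28.6
[ 250.3770932  -429.29417959  199.53947445]
```

```bash
python3 - <<'E'
from h import *
R=[342,-287.3]; o=down(.42-np.pi/2)
arm.move_to([*R,100],o)
print(arm.servo_line([*R,5.5],v=120,max_force=15))
arm.gripper_close(40); print("w",current_width(),current_eef_pos())
arm.gripper_open()
arm.servo_line([*R,90],v=150)
arm.move_to([250,-430,200],o)
d=viewer.camera("top");save(d,"t2",(352,253,416,301),12)
d=viewer.camera("side");save(d,"s2",(322,151,386,199),12)
print(current_time())
E
```

```text
False
w 31.036319446661864 [ 342.28676806 -287.62782313    6.07514123]
16.8917
```

View pics/t2.png

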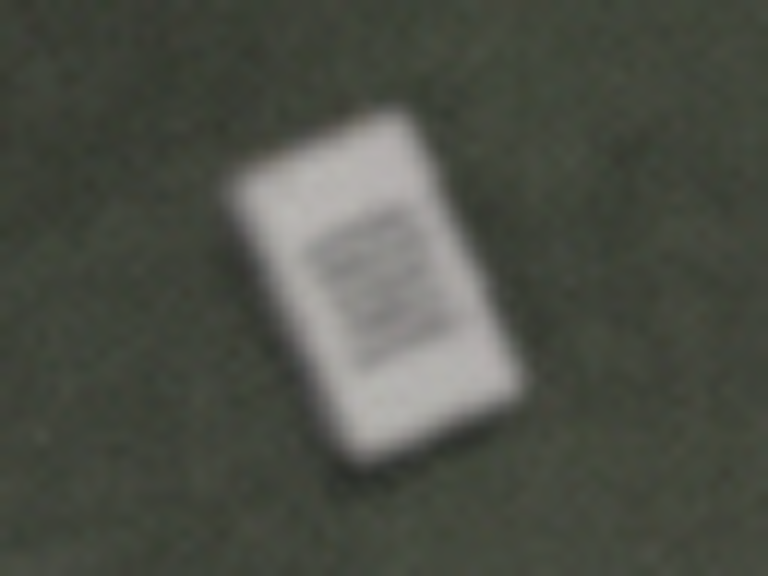

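View pics/s2.png

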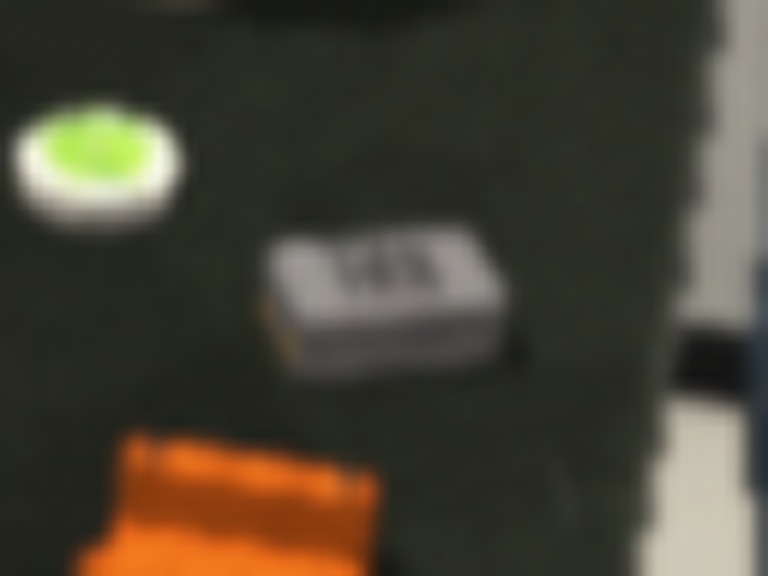

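```bash
python3 - <<'E'
from h import *
T=viewer.camera("top");S=viewer.camera("side")
def c(d,pts,x0,y0,f,z,n):
    w=unproj(d,np.array(pts,float)/f+[x0,y0]-(0.5-0.5/f),z)
    print(n,w.mean(0).round(1))
c(T,[(230,183),(400,107),(522,385),(355,462)],352,253,12,20,"T pack")
c(T,[(308,240),(400,205),(458,332),(365,365)],352,253,12,20,"T ribs")
c(S,[(266,242),(297,324),(505,300),(466,227)],322,151,12,20,"S pack")
# subpixel check: shift of image patch between old and new top
a=cv2.imread("pics/top_lay.png",0).astype(np.float32); b=T["pixels"][:,:,::-1].copy(); b=cv2.cvtColor(b,cv2.COLOR_BGR2GRAY).astype(np.float32)
sl=np.s_[257:299,363:407]
print(cv2.phaseCorrelate(a[sl],b[sl],cv2.createHanningWindow((44,42),cv2.CV_32F)))
E
```

```text
T pack [ 342.7 -283.8   20. ]
T ribs [ 342.4 -284.9   20. ]
S pack [ 342.3 -284.1   20. ]
((-0.1828317349386488, 0.4872568086562694), 1.005753751213168)
```

Both cameras agree that the pack centre appears (+0.2, +3.4) mm from the jaw centre. I apply that correction to the cradle target, regrasp, and look again while hovering.

```bash
python3 - <<'E'
from h import *
R=[342,-287.3]; o=down(.42-np.pi/2); C=[501.9,-271.8]
arm.move_to([*R,100],o)
arm.servo_line([*R,5.5],v=120,max_force=15)
arm.gripper_close(40); print("w",current_width(),current_eef_pos())
arm.servo_line([*R,110],v=150)
arm.move_to([*C,100],o)
arm.servo_line([*C,50],v=60)
e=current_eef_pos();print("w",current_width(),e,current_time())
S=viewer.camera("side");save(S,"hov",(255,120,345,190),8)
T=viewer.camera("top");save(T,"hovt",(335,160,415,230),8)
E
```

```text
w 31.214252568999424 [ 342.23358623 -287.52390707    6.0301879 ]
w 30.87306385381681 [ 502.19749129 -271.97828551   50.28484951] 21.7917
```

View pics/hov.png

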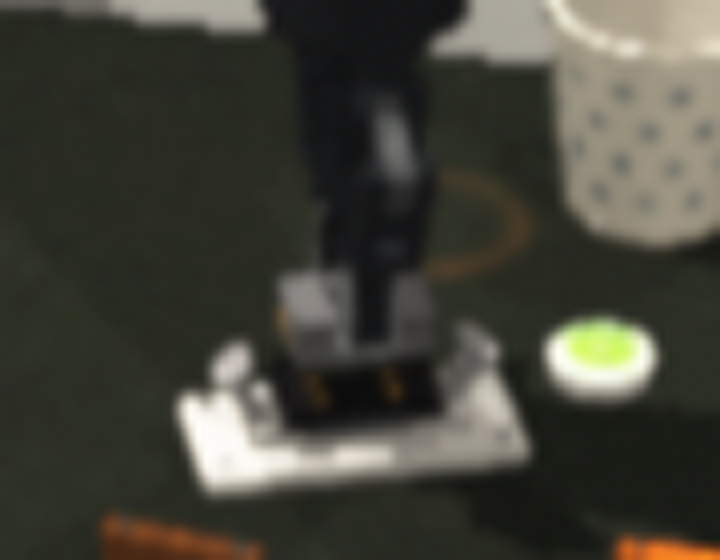

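View pics/hovt.png

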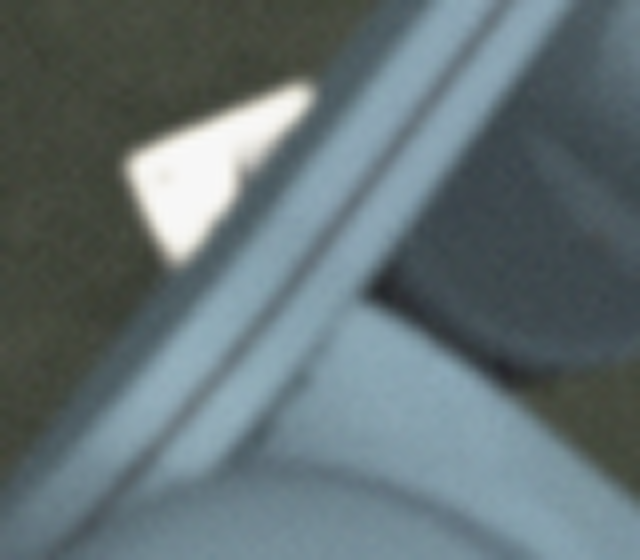

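```bash
python3 - <<'E'
from h import *
S=viewer.camera("side")
u=np.array([np.cos(.42),np.sin(.42)]);v=np.array([-u[1],u[0]])
for b in [(0,0),(.2,3.4)]:
    c=np.array([502.2,-272.0])+b
    for z in (44.2,64.2):
        P=[[*(c+s*26*u+t*16*v),z] for s,t in ((1,1),(-1,1),(1,-1))]
        print(b,z,((proj(S,P)-[255,120]+.44)*8).round(0).tolist())
save(S,"hov2",(270,140,320,180),16)
E
```

```text
(0, 0) 44.2 [[294.0, 366.0], [435.0, 352.0], [277.0, 319.0]]
(0, 0) 64.2 [[295.0, 318.0], [437.0, 304.0], [278.0, 272.0]]
(0.2, 3.4) 44.2 [[292.0, 371.0], [433.0, 356.0], [274.0, 324.0]]
(0.2, 3.4) 64.2 [[292.0, 323.0], [435.0, 309.0], [275.0, 277.0]]
```

View pics/hov2.png

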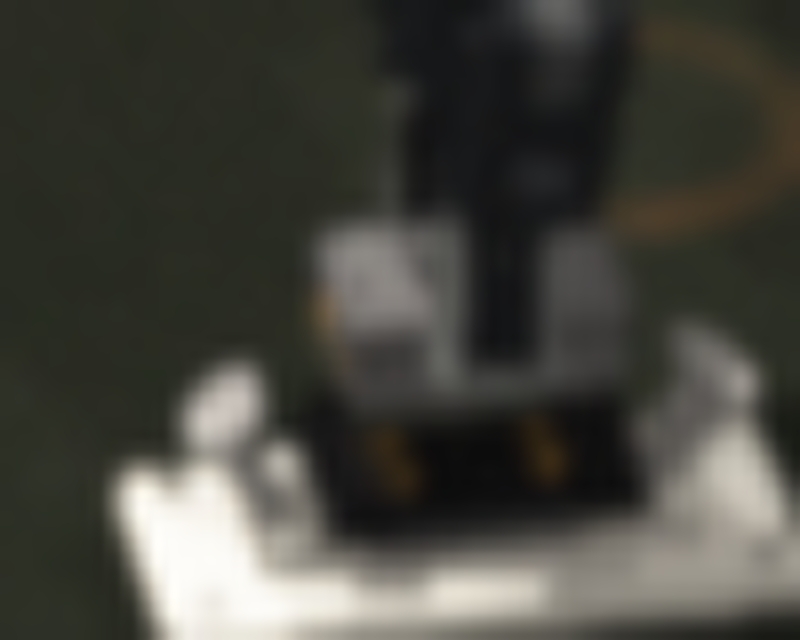

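```bash
python3 - <<'E'
from h import *
S=viewer.camera("side")
print(unproj(S,[(299.3,156.5)],64.2).round(1), current_eef_pos())
C=current_eef_pos(); C=[501.9,-271.8]
arm.servo_line([*C,38],v=60)
print(arm.servo_line([*C,28.6],v=15,max_force=4),current_eef_pos(),current_wrist_force(),current_time())
S=viewer.camera("side");save(S,"in1",(270,140,320,180),16)
E
```

```text
[[ 500.8 -267.2   64.2]] [ 502.16430132 -271.98895565   50.44401554]
True [ 501.92129657 -271.84670708   29.3316191 ] [-0.12158399  0.49664735  5.28546719] 22.9167
```

View pics/in1.png

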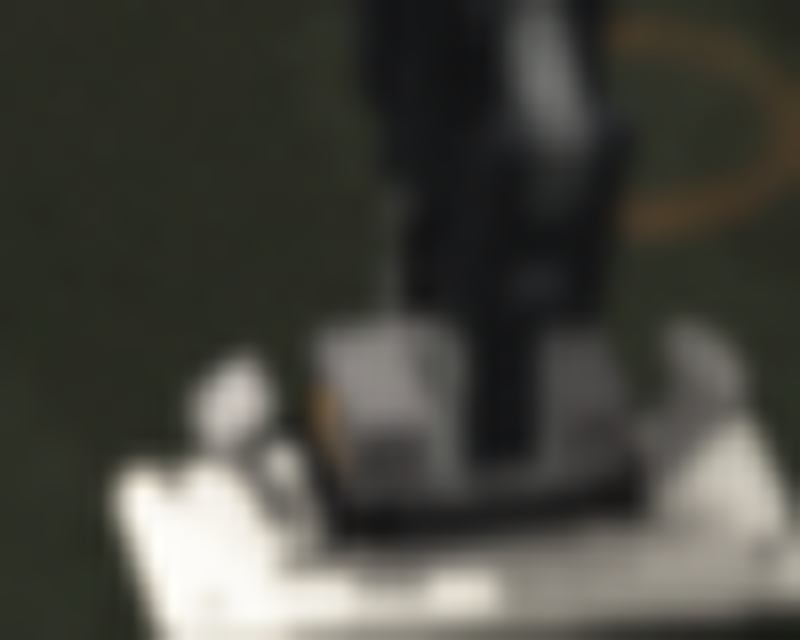

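The force built up only at TCP z = 29.3 mm, close to the seated height of 30, and not at lip height (about 35). The picture also shows the pack between the clips. I release and verify.

```bash
python3 - <<'E'
from h import *
o=down(.42-np.pi/2); C=[501.9,-271.8]
arm.gripper_open(); print(current_time())
arm.servo_line([*C,110],v=120)
arm.move_to([330,-400,200],o)
S=viewer.camera("side");save(S,"seat_s",(270,140,330,185),13)
T=viewer.camera("top");save(T,"seat_t",(342,164,406,236),8)
print(current_time())
E
```

```text
23.5417
25.3917
```

View pics/seat_s.png

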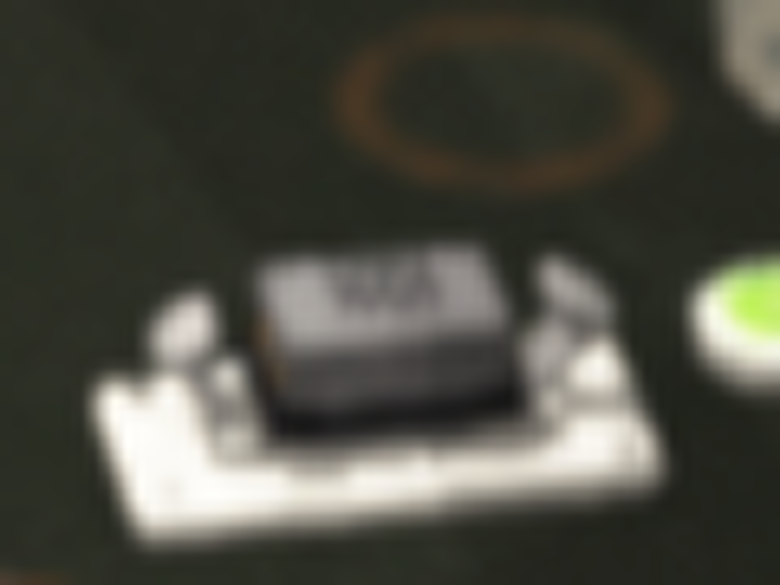

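View pics/seat_t.png

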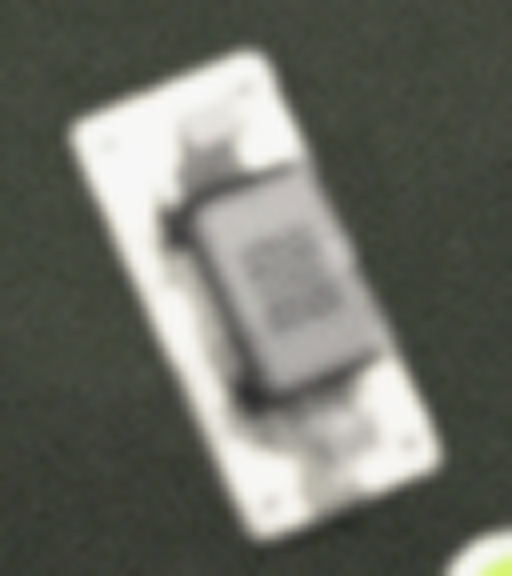

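```bash
python3 - <<'E'
from h import *
T=viewer.camera("top");S=viewer.camera("side")
def c(d,pts,x0,y0,f,z,n):
    w=unproj(d,np.array(pts,float)/f+[x0,y0]-(0.5-0.5/f),z)
    a=w[0]-w[3]; print(n,w.mean(0).round(1),"yaw",round(float(np.arctan2(a[1],a[0])),3))
c(T,[(190,210),(303,162),(382,350),(268,398)],342,164,8,44,"T top")
c(T,[(240,252),(310,228),(342,305),(276,333)],342,164,8,44,"T ribs")
c(S,[(257,268),(277,345),(508,318),(487,247)],270,140,13,44,"S top")
E
```

```text
T top [ 501.6 -267.9   44. ] yaw 0.389
T ribs [ 501.7 -269.6   44. ] yaw 0.413
S top [ 501.6 -268.6   44. ] yaw 0.406
```

```bash
python3 - <<'E'
from h import *
o=down(.42-np.pi/2); C=[501.9,-271.8]
arm.gripper_close(20)
arm.move_to([*C,110],o); print("w",current_width())
arm.servo_line([*C,50],v=100)
print(arm.servo_line([*C,37.5],v=15,max_force=22),current_eef_pos(),current_wrist_force(),current_time())
arm.dwell(.1)
print(current_eef_pos(),current_wrist_force())
E
```

```text
w -0.11724274279036773
False [ 501.82363961 -271.69879877   37.31230184] [0.54555217 0.67968547 0.44282837] 28.9167
[ 501.89396508 -271.76857637   37.39807497] [ 0.08389573  0.57448336 -0.539142  ]
```

The arm reached z = 37.4 with no remaining force, so the cradle has snapped through below the fingertips. I retreat and check.

```bash
python3 - <<'E'
from h import *
o=down(.42-np.pi/2); C=[501.9,-271.8]
arm.servo_line([*C,110],v=120)
arm.move_to([330,-400,200],o)
S=viewer.camera("side");save(S,"end_s",(270,140,330,185),13)
T=viewer.camera("top");save(T,"end_t",(342,164,406,236),8);save(T,"end_full")
print(current_time())
E
```

```text
30.8
```

View pics/end_s.png

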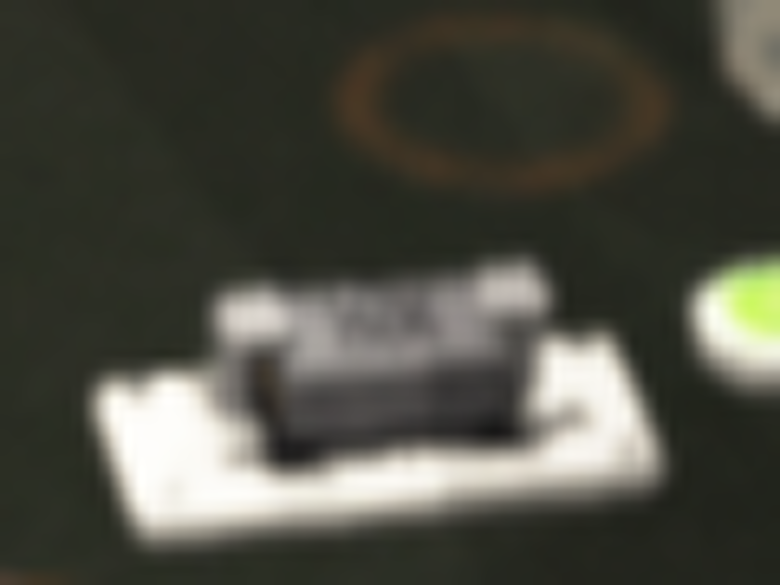

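View pics/end_t.png

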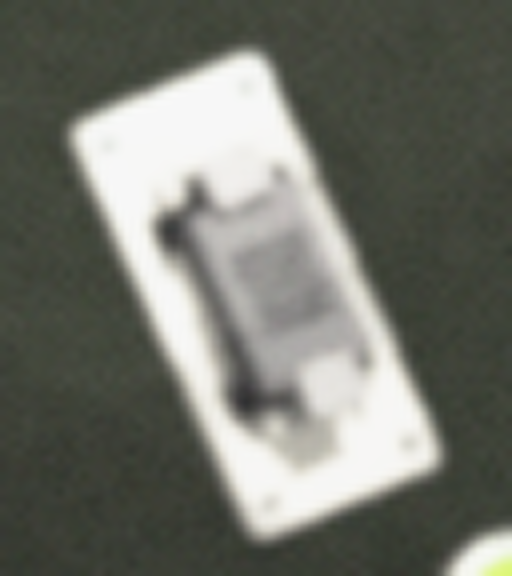

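View pics/end_full.png

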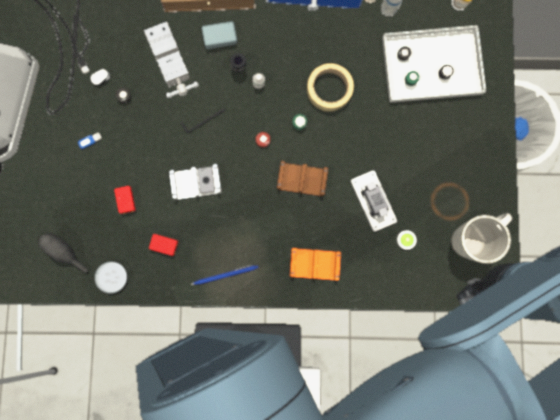

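Both clips are closed over the pack's ends (side view around (289,164) and (309,162)). The pack sits flat in the cradle, the slim pack is still in the tray at (206,180), and the arm is clear of everything.

```bash
python3 - <<'E'
from rig import *
order.close_job(); print(current_time())
E
```

```text
the job is handed in; nothing more can be done
the job is handed in; nothing more can be done
```

The thick ribbed pack is on charge, and I handed the job in at about 31 s of the 54 s limit; the system gives no verdict.

I took the pack from the tray by its ends and laid it on the bench. I then took it again by its long sides, set it down in the open cradle and pressed it with closed fingers.

**Checks that passed:**
- **Seating:** before pressing, both cameras put the pack within about 1.5 mm of the seat centre and 0.03 rad of the cradle's axis.
- **Pressing:** the 22 N force stop never tripped. The fingers reached 37.4 mm with almost no force left, so the cradle had snapped through.
- **Final pictures:** both clips are closed over the pack's ends, the slim pack is still in its lane, and the arm is clear of everything.

**Check that disagreed:** both cameras showed the gripped pack about 3.4 mm sideways of the jaw centre. I corrected for that when placing the pack. One hover picture suggested a smaller offset, but the pack went in without touching the lips. A trial image-shift calculation also disagreed with my corner measurements, and I set it aside.

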